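Stock check of the wide heat-sink bin

ROBOT

A 6-joint arm with a two-finger parallel gripper is mounted at the origin on a cart in front of the work surface, level with it; the furniture and walls round the work are solid. World frame = base frame: x ahead of the robot, y to its left, z up, the work surface at z = 0. Lengths are in mm, angles in rad, forces in N, time in s.
With the tool pointing down it reaches from about 300 to 825 mm from the base axis. Payload 5.4 kg.
Tool frame: the origin (TCP) lies on the centre line of the jaws, within the pads' length; the fingertips stand 11 mm ahead of it and the grasp point (between the pads) lies 8 mm behind it (manip.tcp_to_tips is the distance from the TCP to the fingertips, in mm); z points along the fingers, y is the line along which they close (so a half turn about z gives the same grasp; the last joint's range is limited). The gripper opens to 92 mm and grips with 3 to 60 N. Pads are 20 mm wide; open, the fingers measure 128 mm over their backs; the gripper's body (75 mm by 189 mm) begins 69 mm behind the grasp point.
Start: joints at [-1.431, 0.158, 1.597, -0, 1.386, -0.21], TCP at [197.034, -540.17, 225.601] pointing down, gripper open.
Joint ranges: [-2.91, 2.91], [-0.94, 2.29], [0.18, 2.7], [-1.29, 4.43], [0.17, 2.64], [-3, 3]. Speed limits (rad/s): [2.57, 2.57, 3.14, 3.14, 3.14, 3.14].

INTERFACE

Orientations are given as a rotation vector (axis times angle).
In Python, from rig import manip, vision, hand_in gives the robot as it stands.
- The arm moves only by the tool jog_arm, never from a script. Its argument "commands" is a list of rows, each a list of 5 numbers: the shift along the tool's x, y, z scaled (see below), then the turn about the tool's z scaled (see below), then the finger opening in mm, from 0 to 91.9. In form: [[dx, dy, dz, twist, hand], ...]. A call has 1 to 12 rows; each row shifts and turns the commanded pose from where the row before left it, along the tool's axes as they then stand; what a row does not reach is not made up. The controller multiplies each number of a shift by 25 mm and each number of a turn by 4 degrees. A row lasts 1/12 s, in which the tool goes at most 41.7 mm and 7.16 degrees, less where a joint would pass 70% of its speed; a pose out of reach is approached as far as the arm can. A call with a number of a shift or a turn outside -1 to 1 is refused whole. A call with a gripper value outside its range is refused whole. The fingers move at their own pace and stop on an object; the grip force is fixed at half the most. Time passes only in rows, so rows that do not move let the fingers close. It gives the time, the measured TCP pose, the force, the opening and the grip force at its end, in the units of the state.
- manip.sense(): the state, without advancing time (a new reading comes with each control period).
- vision.camera(name): name is "scene" or "top"; returns (picture, depth): 400x640x3 uint8, red, green, blue; 400x640 float32, mm along the optical axis (not along the pixel's ray), 0 where there is no reading.
- vision.camera_params(name): a dict with "K" (3x3 intrinsics, pixels), "distortion" ([k1, k2, p1, p2, k3] as OpenCV has them; the pictures are not rectified), "eye" and "orientation" of the camera in the world. Camera axes: x right, y down, z forward; pixel columns grow to the right and rows downward; lengths in mm; the calibration is good to about 2 mm. A picture is of the moment at which its call begins. camera_params takes no time and is no camera call.
- hand_in(): hands the job in; it is judged then, once.
Trained networks look in the newest picture that a camera, given by its name, has taken for a name from the list of things; names that differ only in an ending like _2 or _b are one class to them, and where a whole thing is asked for, a point or a joint stands for the part that bears it (a point fixed in the world has none). Each returns a list of dicts, best first, with "confidence" (0 to 1); they miss things now and then, are a little off and sometimes report something else, mostly with a low value. They report only what shows in the picture. A call takes as long as a camera call.
- vision.search_frame(camera, thing): "rect" ([left, top, width, height] in pixels, round what is visible of it).
- vision.masks_of(camera, thing): "region" (400x640 bool, what is visible of it) and "rect" ([left, top, width, height] in pixels, round what is visible of it).
The state is a dict: "time": time; "joints": joint angles; "qvel": joint speeds; "tau": joint torques, N m; "eef_pos": TCP position; "eef_rot": TCP orientation; "ft_force": force on the tool from outside, world axes, zero at the start; "ft_torque": the same for the moment, N m; "opening": opening from 0.0 (shut) to 1.0 (fully open); "finger_force": force on a finger pad.
Only numpy, scipy, OpenCV 4.12 (cv2) and the standard library are available. Lean on these libraries where they do the work, as an engineer would, in place of code of your own. Each camera call takes 0.05 s, during which the arm holds its last target. There are 200 camera calls.

TASK

I want to look into the wide bin to see how many heat sinks are left. Press the pad on its lid once so that the lid springs open, stay off it for about three seconds while I look, then press the lid down again until it stays latched shut. Leave the two narrow bins as they are, one standing open and one shut.

Things in the scene. Friction and masses are not known exactly. Their poses are not given: they have to be found in the camera images.
- wide_press (a point): Centre of the round black pad (22 mm) on the lid of the wide bin: grey box 110 x 150 mm, 70 mm high, fixed to the bench (the others are 80 mm wide), aluminium lid hinged at its far long edge. The point is on the lid's top, 71.5 mm above the bench when shut, 60 mm from the hinge line, 50 mm behind the front edge, and moves with the lid; x points from front edge to hinge, z out of the lid.
- wide_lid (a joint): Its angle, rad: about 0.02 latched, 0.7 open, -0.16 at its stop. Push-push latch: pressed at the pad at under 0.1 m/s (3 to 8 N) it sinks 10 mm to a firm stop; let go, it springs open in 1 s, rising 52 mm over the pad's place. Pressed straight down over where the pad was when shut (10 mm off is fine), to the same stop, it latches; a further press releases it. A short press may do nothing.
- open_lid (a joint): Lid angle of the narrow bin (110 x 80 mm, 70 mm high, same make) that stands open: 0.7 rad, its front edge about 140 mm above the bench. To be left open.
- shut_lid (a joint): Lid angle of the other narrow bin (110 x 80 mm, 70 mm high, same make), latched shut: about 0.02 rad. To be left shut.

How it is judged (in metres and radians):
On the way:
1. the wide bin's lid stands open (over 0.55 rad) with nothing of the robot touching it, for 2 s (value of joint wide_lid above 0.55 rad and contact force between each of the arm, the fingers and wide_lid below 0.05 N), for 2 s.
At the end, for the whole second after the job is handed in: The wide bin's lid is latched shut by itself (between -0.04 and 0.06 rad), the open narrow bin's lid still stands open (over 0.55 rad) and the shut narrow bin's lid is still shut (under 0.06 rad) (value of joint wide_lid between -0.04 and 0.06 rad and value of joint open_lid above 0.55 rad and value of joint shut_lid below 0.06 rad); the robot touches nothing.
It fails at once if the lid of the narrow bin that stands open is pushed down (below 0.4 rad) (value of joint open_lid below 0.4 rad).
It fails at once if the lid of the shut narrow bin springs open (over 0.2 rad) (value of joint shut_lid above 0.2 rad).
It also fails if it takes over 43 s, if anything falls off the work surface, if the arm or the gripper's body presses on something with over 40 N, if the wrist force passes 120 N, or if a joint passes its speed limit or range.

## Working session

There is one attempt and no reset: what is moved stays moved. The work goes in short steps, Python scripts to look and compute and a tool call to move; the robot and the scene stay as the last step left them, time stands still between calls to the robot, and variables do not carry over. Pictures are saved under pics/ and viewed, at most 10 in all, crops included, and the job is handed in when it is done.

Besides the shell and the picture viewer there is one more tool, called after "Emit:" by a JSON object that holds its "op" and its "data". jog_arm: Moves the arm, as the interface text tells. Shifts and turns lie within -1 to 1; 1 stands for 25 mm of shift or 4 degrees of turn. Its arguments: {"type":"object","properties":{"commands":{"type":"array"}},"required":["commands"]}

```bash
mkdir -p pics; cat > h.py <<'E'
import numpy as np,cv2
from scipy.spatial.transform import Rotation as R
from rig import manip,vision
def cam(n):
    p=vision.camera_params(n);o=np.array(p['orientation'],float)
    M=o if o.shape==(3,3) else R.from_rotvec(o).as_matrix()
    return np.array(p['K']),np.array(p['distortion']),np.array(p['eye']),M
def world(n,uv,d):
    K,D,e,M=cam(n);uv=np.array(uv,float).reshape(-1,1,2)
    r=cv2.undistortPoints(uv,K,D)[:,0];d=np.ravel(d)[:,None]
    return e+(np.c_[r,np.ones(len(r))]*d)@M.T
E
python3 - <<'E'
from h import *
ims=[]
for n in('scene','top'):
    print(n,vision.camera_params(n))
    im,d=vision.camera(n);ims.append((n,im,d));cv2.imwrite(f'pics/{n}1.png',im[...,::-1]);np.save(f'{n}_d.npy',d)
    for t in('wide_press','wide_lid','open_lid','shut_lid'):
        for m in vision.masks_of(n,t)[:3]:
            v,u=np.nonzero(m['region']&(d>0));w=world(n,np.c_[u,v],d[v,u])
            print(n,t,round(m['confidence'],2),m['rect'],np.median(w,0).round(1),np.percentile(w,2,0).round(),np.percentile(w,98,0).round())
print(manip.sense())
E
```

```text
scene {'K': array([[479.8675399 ,   0.        , 315.52397214],
       [  0.        , 479.8675399 , 199.81486395],
       [  0.        ,   0.        ,   1.        ]]), 'distortion': array([0.04217444, 0.        , 0.        , 0.        , 0.        ]), 'eye': array([-407.87098428,  760.516486  ,  624.94287433]), 'orientation': array([-0.96225082,  2.07001293, -1.35216628])}
scene wide_press 0.82 [365.6, 189.2, 39.4, 18.5] [ 480.6 -212.5   64.2] [ 346. -264.   47.] [549. -87. 146.]
scene wide_lid 0.92 [365.1, 188.7, 38.5, 20.0] [ 480.7 -212.6   64.7] [ 447. -261.   48.] [ 547. -203.   72.]
scene open_lid 0.8 [196.2, 236.3, 44.7, 37.3] [418.6 345.3 115.2] [400. 301.  45.] [491. 380. 137.]
scene shut_lid 0.93 [264.3, 229.4, 50.3, 33.8] [430.5 157.7  68.5] [392. 108.  41.] [502. 190.  72.]
scene shut_lid 0.32 [192.4, 238.2, 50.9, 33.3] [418.8 345.1 112. ] [400. 230.   7.] [646. 380. 137.]
top {'K': array([[454.99268988,   0.        , 312.54019324],
       [  0.        , 454.99268988, 200.99037698],
       [  0.        ,   0.        ,   1.        ]]), 'distortion': array([0.02266646, 0.     
[... 560 characters left out ...]
 59.] [501. 186.  76.]
{'time': 0.5, 'joints': array([-1.43110898e+00,  1.58392795e-01,  1.59701583e+00, -4.02772377e-05,
        1.38620790e+00, -2.10106027e-01]), 'qvel': array([-0.00041422, -0.00028281, -0.0008244 , -0.00053646,  0.00066032,
        0.00013409]), 'tau': array([ 1.99144947e-04, -3.85225689e+01, -3.22063851e+01,  7.02484581e-02,
        3.17177817e-02, -3.89630259e-05]), 'eef_pos': array([ 197.01570908, -540.16455011,  225.59725887]), 'eef_rot': array([-3.09363927e+00, -5.46664279e-01,  6.08334601e-05]), 'ft_force': array([-0.0716402 , -0.52001895,  0.62765339]), 'ft_torque': array([-0.01373373,  0.00236936,  0.00137303]), 'finger_force': 0.0, 'opening': 0.9986484300184387}
```

```bash
python3 - <<'E'
from h import *
for n,(u0,v0,u1,v1) in {'top':(395,178,470,232),'scene':(355,180,412,215)}.items():
    im=cv2.imread(f'pics/{n}1.png');d=np.load(f'{n}_d.npy')
    cv2.imwrite(f'pics/{n}c.png',cv2.resize(im[v0:v1,u0:u1],None,fx=8,fy=8,interpolation=cv2.INTER_NEAREST))
    m=im[v0:v1,u0:u1].max(2)<70
    k,l,s,c=cv2.connectedComponentsWithStats(m.astype(np.uint8))
    for i in range(1,k):
        if s[i,4]>8:
            uv=c[i]+[u0,v0]
            K,D,e,M=cam(n);r=M@np.r_[cv2.undistortPoints(uv.reshape(1,1,2),K,D).ravel(),1]
            v,u=np.nonzero(l==i);print(n,uv,s[i],'plane',(e+r*(71.5-e[2])/r[2]).round(1),'depth',np.median(world(n,np.c_[u+u0,v+v0],d[v+v0,u+u0]),0).round(1))
# lid rect
m=vision.masks_of('top','wide_lid')
im,d=vision.camera('top');m=vision.masks_of('top','wide_lid')[0]['region']
v,u=np.nonzero(m&(d>0));w=world('top',np.c_[u,v],d[v,u]);w=w[abs(w[:,2]-71)<4]
print(cv2.minAreaRect(w[:,:2].astype(np.float32)))
a,b=cv2.imread('pics/topc.png'),cv2.imread('pics/scene1.png');
cv2.imwrite('pics/s.png',np.vstack([a[:432,:600],cv2.imread('pics/scenec.png')[:168,:456] if 0 else np.zeros((1,600,3),np.uint8)]))
E
```

```text
top [402.92       206.49333333] [ 7 11  3 36 75] plane [ 495.5 -201.1   71.5] depth [ 503.6 -210.5   16.3]
top [433.         206.82608696] [36 27  5  5 23] plane [ 495.6 -282.    71.5] depth [ 495.3 -281.5   73.4]
top [468.66666667 220.33333333] [73 39  2  8  9] plane [ 460.3 -376.3   71.5] depth [ 466.6 -395.2    9.9]
scene [383.92018779 208.38967136] [  9  14  48  21 426] plane [ 421.  -156.    71.5] depth [ 482.2 -213.4   27.8]
scene [356.42105263 204.05263158] [ 0 20  5  8 19] plane [ 493.6 -119.8   71.5] depth [ 510.  -135.2   62.3]
((500.734375, -281.0213317871094), (149.27915954589844, 112.76786804199219), 88.25459289550781)
```

View pics/top1.png

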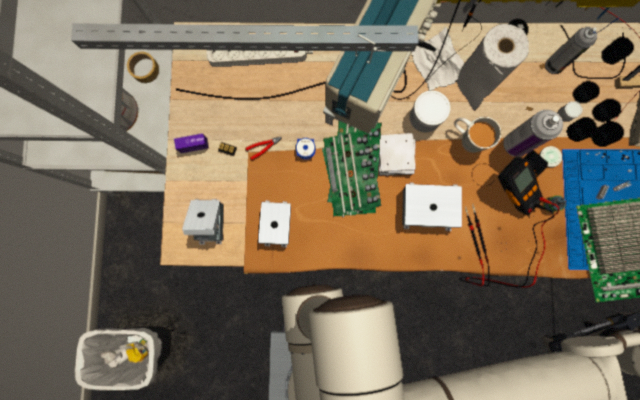

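View pics/scene1.png

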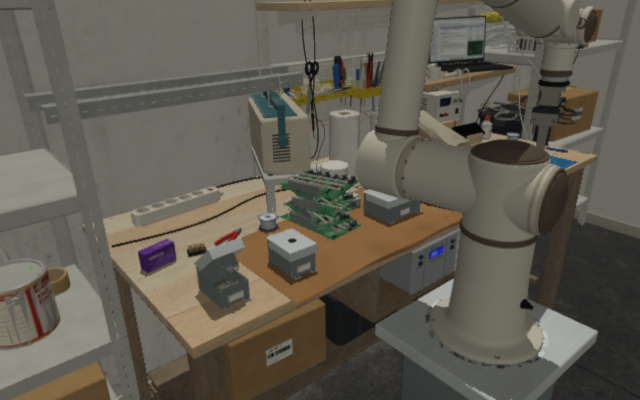

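The top view shows the wide bin with its pad at pixel (433,207), the open bin at (203,220) and the shut one at (275,223). All the hinges are on the +x side. In the scene view, the wide bin at (392,205) is partly hidden behind the arm. The pad is at about (495.5, -282), z 72, so I'm moving over it with the fingers closed.

Emit:
{"op": "jog_arm", "data": {"commands": [[1,-0.38,0,0,0],[1,-0.38,0,0,0],[1,-0.38,0,0,0],[1,-0.38,0,0,0],[1,-0.38,0,0,0],[1,-0.38,0,0,0],[1,-0.38,0,0,0],[1,-0.38,0,0,0],[1,-0.38,0,0,0],[1,-0.38,0,0,0],[1,-0.38,0,0,0],[1,-0.38,0,0,0]]}}

```text
time: 1.65
eef_pos: [440.7, -329.3, 225.7]
eef_rot: [3.093, 0.547, 0.0]
ft_force: [0.5, -0.2, 0.4]
opening: 0.151
finger_force: 0.0
```

Emit:
{"op": "jog_arm", "data": {"commands": [[0.9,-0.35,0,0,0],[0.9,-0.35,0,0,0],[0.9,-0.35,0,0,0],[0,0,0.8,0,0],[0,0,0.8,0,0],[0,0,0.8,0,0],[0,0,0,0,0],[0,0,0,0,0],[0,0,0,0,0]]}}

```text
time: 2.4
eef_pos: [494.7, -283.0, 166.9]
eef_rot: [3.092, 0.546, 0.002]
ft_force: [-0.3, -0.2, -0.2]
opening: 0.008
finger_force: 0.0
```

Emit:
{"op": "jog_arm", "data": {"commands": [[0,0,0.9,0,0],[0,0,0.9,0,0],[0,0,0.8,0,0],[0,0,0.4,0,0],[0,0,0,0,0],[0,0,0,0,0]]}}

```text
time: 2.9
eef_pos: [494.8, -283.0, 91.8]
eef_rot: [3.093, 0.546, 0.001]
ft_force: [-0.0, -0.9, 1.4]
opening: 0.005
finger_force: 0.0
```

```bash
python3 - <<'E'
from h import *
im,d=vision.camera('top');a=cv2.resize(im[150:260,370:510,::-1],None,fx=4,fy=4)
im,d=vision.camera('scene');b=cv2.resize(im[130:240,340:480,::-1],None,fx=4,fy=4)
cv2.imwrite('pics/near.png',np.vstack([a,b])[:880][::1] if 0 else cv2.resize(np.hstack([a,b]),(800,314)))
E
```

```text
(no output)
```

View pics/near.png

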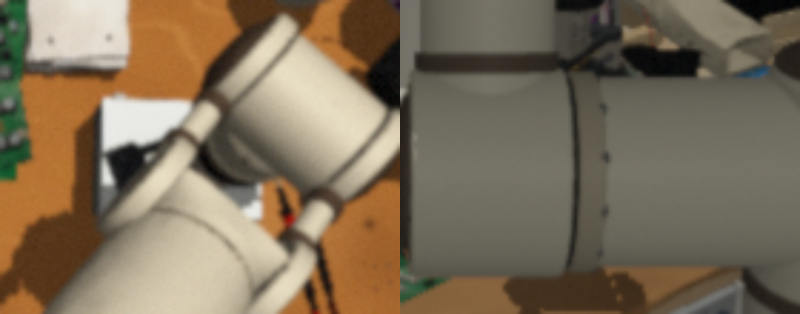

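The arm hides the pad in both views: the top view shows the lid's corner under the wrist, and the scene view shows only the arm. I'll press slowly and go by force and height.

Emit:
{"op": "jog_arm", "data": {"commands": [[0,0,0.2,0,0],[0,0,0.2,0,0],[0,0,0.2,0,0],[0,0,0,0,0]]}}

```text
time: 3.33
eef_pos: [494.9, -283.2, 75.8]
eef_rot: [3.092, 0.546, 0.002]
ft_force: [0.5, -1.0, 2.5]
opening: 0.004
finger_force: 1.1
```

Emit:
{"op": "jog_arm", "data": {"commands": [[0,0,0.12,0,0],[0,0,0.12,0,0],[0,0,0,0,0],[0,0,0,0,0]]}}

```text
time: 3.67
eef_pos: [495.2, -283.5, 73.6]
eef_rot: [3.092, 0.547, 0.001]
ft_force: [-9.1, 5.1, 24.8]
opening: 0.003
finger_force: 13.1
```

Firm stop reached at 24.8 N. Now I'll lift quickly and swing aside to see the lid.

Emit:
{"op": "jog_arm", "data": {"commands": [[0,0,0,0,0],[0,0,-1,0,0],[0,0,-1,0,0],[0,0,-1,0,0],[0,0,-1,0,0],[0,0,-1,0,0],[0,0,-1,0,0],[0,0,-0.4,0,0],[0,0,0,0,0],[0,0,0,0,0],[0,0,0,0,0],[0,0,0,0,0]]}}

```text
time: 4.67
eef_pos: [493.3, -281.6, 227.2]
eef_rot: [-3.09, -0.546, 0.004]
ft_force: [0.1, -0.5, 0.3]
opening: 0.006
finger_force: 0.0
```

Emit:
{"op": "jog_arm", "data": {"commands": [[-0.6,1,0,0,0],[-0.6,1,0,0,0],[-0.6,1,0,0,0],[-0.6,1,0,0,0],[-0.6,1,0,0,0],[-0.6,1,0,0,0],[-0.6,1,0,0,0],[-0.6,1,0,0,0],[0,0,0,0,0],[0,0,0,0,0],[0,0,0,0,0],[0,0,0,0,0]]}}

```text
time: 5.67
eef_pos: [450.4, -510.1, 228.9]
eef_rot: [-3.092, -0.548, 0.0]
ft_force: [-0.3, -0.0, 0.1]
opening: 0.003
finger_force: 0.0
```

```bash
cat > look.py <<'E'
from h import *
import sys
im,d=vision.camera('top');cv2.imwrite(f'pics/{sys.argv[1]}.png',im[...,::-1])
for t in('wide_lid','open_lid','shut_lid'):
    for m in vision.masks_of('top',t)[:2]:
        v,u=np.nonzero(m['region']&(d>0));w=world('top',np.c_[u,v],d[v,u])
        w=w[w[:,2]>60];print(t,round(m['confidence'],2),m['rect'],np.median(w,0).round(1),np.percentile(w,5,0).round(),np.percentile(w,95,0).round())
print(manip.sense()['time'])
E
python3 look.py open1
```

```text
wide_lid 0.59 [401.4, 182.2, 67.6, 41.6] [ 501.6 -279.1  114.8] [ 459. -348.   75.] [ 553. -211.  138.]
open_lid 0.74 [181.8, 200.0, 41.6, 40.4] [452.8 335.6 109.7] [408. 299.  75.] [503. 374. 136.]
shut_lid 0.98 [258.5, 203.0, 31.6, 42.2] [446.1 146.9  70.9] [397. 112.  66.] [496. 183.  75.]
5.8667
```

View pics/open1.png

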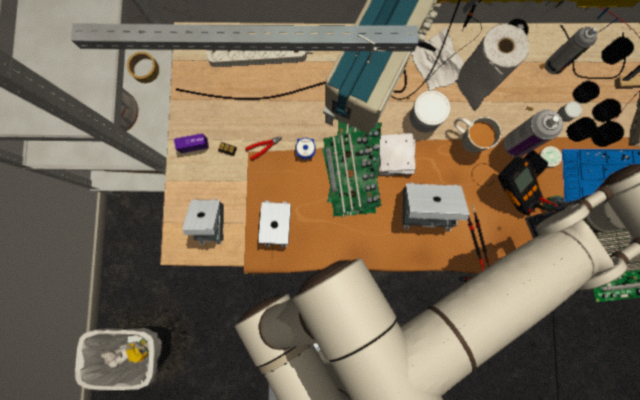

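The lid is open: its mask reaches z 138 and the pad has moved to pixel (437,199). Both narrow bins are unchanged. Now I'll wait over 3 s.

Emit:
{"op": "jog_arm", "data": {"commands": [[0,0,0,0,0],[0,0,0,0,0],[0,0,0,0,0],[0,0,0,0,0],[0,0,0,0,0],[0,0,0,0,0],[0,0,0,0,0],[0,0,0,0,0],[0,0,0,0,0],[0,0,0,0,0],[0,0,0,0,0],[0,0,0,0,0]]}}

```text
time: 6.87
eef_pos: [450.0, -511.5, 229.6]
eef_rot: [3.094, 0.547, -0.0]
ft_force: [0.4, 0.7, 0.2]
opening: 0.005
finger_force: 0.0
```

Emit:
{"op": "jog_arm", "data": {"commands": [[0,0,0,0,0],[0,0,0,0,0],[0,0,0,0,0],[0,0,0,0,0],[0,0,0,0,0],[0,0,0,0,0],[0,0,0,0,0],[0,0,0,0,0],[0,0,0,0,0],[0,0,0,0,0],[0,0,0,0,0],[0,0,0,0,0]]}}

```text
time: 7.87
eef_pos: [450.0, -511.5, 229.6]
eef_rot: [-3.094, -0.547, -0.0]
ft_force: [0.1, 0.0, 0.4]
opening: 0.005
finger_force: 0.0
```

Emit:
{"op": "jog_arm", "data": {"commands": [[0,0,0,0,0],[0,0,0,0,0],[0,0,0,0,0],[0,0,0,0,0],[0,0,0,0,0],[0,0,0,0,0],[0,0,0,0,0],[0,0,0,0,0],[0,0,0,0,0],[0,0,0,0,0],[0,0,0,0,0],[0,0,0,0,0]]}}

```text
time: 8.87
eef_pos: [450.0, -511.5, 229.6]
eef_rot: [3.094, 0.547, 0.0]
ft_force: [-0.1, 0.3, -0.1]
opening: 0.004
finger_force: 0.0
```

Emit:
{"op": "jog_arm", "data": {"commands": [[0.6,-1,0,0,0],[0.6,-1,0,0,0],[0.6,-1,0,0,0],[0.6,-1,0,0,0],[0.6,-1,0,0,0],[0.6,-1,0,0,0],[0.6,-1,0,0,0],[0.6,-1,0,0,0],[0,0,0,0,0],[0,0,0,0,0],[0,0,0,0,0]]}}

```text
time: 9.78
eef_pos: [494.2, -283.1, 229.8]
eef_rot: [3.093, 0.547, 0.0]
ft_force: [0.4, -0.6, 0.7]
opening: 0.009
finger_force: 0.0
```

Emit:
{"op": "jog_arm", "data": {"commands": [[0,0,0.8,0,0],[0,0,0.8,0,0],[0,0,0.8,0,0],[0,0,0.8,0,0],[0,0,0,0,0],[0,0,0.2,0,0],[0,0,0.2,0,0],[0,0,0.2,0,0],[0,0,0.2,0,0],[0,0,0.2,0,0],[0,0,0.2,0,0],[0,0,0.2,0,0]]}}

```text
time: 10.78
eef_pos: [494.3, -282.5, 114.4]
eef_rot: [3.093, 0.547, 0.0]
ft_force: [-0.4, -0.4, 0.9]
opening: 0.003
finger_force: 0.7
```

Emit:
{"op": "jog_arm", "data": {"commands": [[0,0,0.2,0,0],[0,0,0.2,0,0],[0,0,0.2,0,0],[0,0,0.2,0,0],[0,0,0.2,0,0],[0,0,0,0,0]]}}

```text
time: 11.28
eef_pos: [493.7, -282.1, 88.2]
eef_rot: [-3.093, -0.546, 0.001]
ft_force: [-0.9, -0.8, 1.3]
opening: 0.007
finger_force: 0.7
```

Emit:
{"op": "jog_arm", "data": {"commands": [[0,0,0.2,0,0],[0,0,0.2,0,0],[0,0,0.12,0,0],[0,0,0.1,0,0],[0,0,0.06,0,0],[0,0,0,0,0],[0,0,0,0,0]]}}

```text
time: 11.87
eef_pos: [494.5, -282.7, 73.9]
eef_rot: [3.093, 0.547, 0.0]
ft_force: [-4.5, 1.6, 10.5]
opening: 0.008
finger_force: 5.6
```

Emit:
{"op": "jog_arm", "data": {"commands": [[0,0,0.05,0,0],[0,0,0,0,0],[0,0,0,0,0]]}}

```text
time: 12.12
eef_pos: [494.6, -282.7, 73.7]
eef_rot: [3.093, 0.547, 0.0]
ft_force: [-7.8, 4.1, 17.5]
opening: 0.002
finger_force: 9.2
```

Emit:
{"op": "jog_arm", "data": {"commands": [[0,0,-0.2,0,0],[0,0,-0.3,0,0],[0,0,-0.6,0,0],[0,0,-1,0,0],[0,0,-1,0,0],[0,0,-1,0,0],[0,0,-1,0,0],[0,0,-1,0,0],[0,0,0,0,0],[0,0,0,0,0]]}}

```text
time: 12.95
eef_pos: [495.1, -283.0, 225.2]
eef_rot: [3.091, 0.546, 0.004]
ft_force: [-0.7, -0.8, -0.6]
opening: 0.004
finger_force: 0.0
```

Emit:
{"op": "jog_arm", "data": {"commands": [[-0.6,1,0,0,0],[-0.6,1,0,0,0],[-0.6,1,0,0,0],[-0.6,1,0,0,0],[-0.6,1,0,0,0],[-0.6,1,0,0,0],[-0.6,1,0,0,0],[-0.6,1,0,0,0],[0,0,0,0,0],[0,0,0,0,0],[0,0,0,0,0],[0,0,0,0,0]]}}

```text
time: 13.95
eef_pos: [450.3, -510.0, 222.8]
eef_rot: [-3.091, -0.548, 0.001]
ft_force: [0.3, -0.2, 0.3]
opening: 0.003
finger_force: 0.0
```

```bash
python3 look.py shut1
```

```text
wide_lid 0.79 [400.7, 184.0, 59.0, 44.6] [ 498.8 -281.2   71.1] [ 449. -348.   67.] [ 550. -213.   75.]
open_lid 0.75 [180.4, 199.0, 40.0, 41.9] [453.2 335.5 109.5] [409. 299.  75.] [501. 372. 137.]
shut_lid 0.59 [258.5, 201.2, 31.9, 43.4] [446.2 146.9  70.9] [397. 112.  67.] [496. 183.  75.]
14.15
```

View pics/shut1.png

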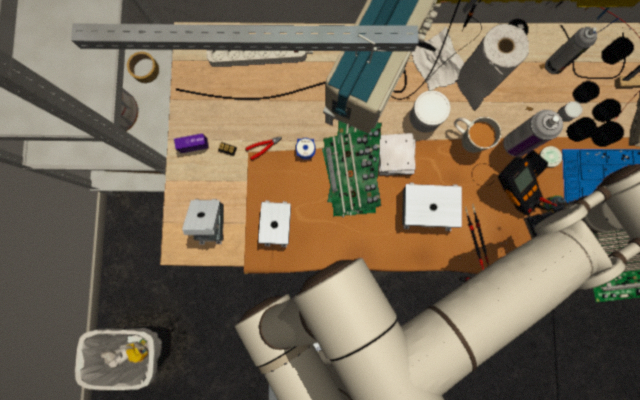

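The wide lid is flat and shut again, with its pad back at (433,207) and z 71. The open bin at (203,220) and the shut one at (275,223) are unchanged.

```bash
python3 -c "
from rig import hand_in
print(hand_in())"
```

```text
the job is handed in; nothing more can be done
None
```

The wide bin's lid was pressed open, left alone for over three seconds, then pressed down and latched shut again; the last picture shows both narrow bins as they were, and the job is handed in (no verdict came back).

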